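# Set up a drilling fixture: register the blank, fit the template

## Task

Get the drilling fixture ready: first push the wooden blank on its plywood base squarely up against both the back fence and the side stop. Then lower the dark metal drill template by its hub over the shaft and the pin together, drilling nose over the blank, until it sits fully home on both shoulders, and let go. The blank must stay tight against its stops, and the tape, glue bottle and cup stay where they are.

Things in the scene. Friction and masses are not known exactly. Their poses are not given: they have to be found in the camera images.
- fixture: Drilling fixture fixed to the bench: plywood base 18 mm thick, x -100 to +90, y -140 to +120 mm about its origin, which is at bench level (z up). On its -y half stand a thick steel shaft and a thin steel pin, each on a round shoulder; on its +y half is the bed (the base's top) for the blank, with two dark steel stops 21 mm high: back fence (far side) and side stop (shaft side).
- shaft_seat (a point): Centre of the top face of the shaft's shoulder (shoulder 50 mm across), 48 mm above the bench, at x 0, y -45 mm of the fixture; axes as the fixture's. The shaft, 24 mm thick, rises from here to 94 mm above the bench; its top 10 mm taper to 12 mm. The seated template's origin lies at this point.
- pin_seat (a point): Centre of the top face of the pin's shoulder (26 mm across), 48 mm above the bench, at x 0, y -105 mm of the fixture. The pin, 12 mm thick, rises from here to 80 mm above the bench; its top 8 mm taper to 5 mm. The template's pin hole comes to lie here.
- blank_home (a point): Where the centre of the blank's underside lies when it touches both stops: on the bed, 18 mm above the bench, at x +10, y +32 mm of the fixture, axes as the fixture's. The back fence's face is at fixture x +65 mm, looking to -x (y +4 to +116 mm); the side stop's face at y 0, looking to +y (x -40 to +44 mm).
- blank: Loose pale hardwood blank, 110 mm (its x) x 64 mm (its y) x 26 mm thick, about 0.13 kg, with pencilled lines on top. Origin at the centre of its underside. It starts on the fixture's bed, 12 to 34 mm short of blank_home in x and beyond it in y, turned up to 13 degrees; its x runs roughly along the fixture's x.
- template: Loose flat dark grey metal plate at the left, 0.4 kg, 10 mm thick; y -80 to +108 mm, 70 mm wide (x), from y +60 on a nose 46 mm wide with two 8 mm drill holes. Square hub 44 x 44 mm (sides along x, y), top 40 mm above the underside: grip here. Bore 27 mm through both. Origin: bore axis at the underside, z up. Seated: axes parallel to the fixture's, nose to its +y, 4 mm above the blank.
- template_pin_hole (a point): Centre of the template's 15 mm pin hole at its underside, 60 mm from the bore towards the template's -y end.
- tape_roll_4: Bystander: wide roll of cream masking tape, 100 mm across, 48 mm high, lying behind the work; origin at the centre of its underside.
- glue_bottle: Bystander: white glue bottle with a dark nozzle, 56 mm thick, 127 mm high, to the right of the fixture; origin at the centre of its underside.
- yellow_cup: Bystander: yellow plastic cup, 76 x 84 x 46 mm, at the left; origin at the centre of its underside.
Things that resemble listed ones, but are neither listed nor needed, are in the scene too. Leave any blue or turquoise look-alike of the blank alone.

How it is judged:
By the outcome, as a careful person would: the job done as asked, in the order asked, and still so for the second after the job is handed in, with the robot touching nothing.
It also fails if it takes over 72 s, if anything falls off the work surface, if the arm or the gripper's body presses on something with over 40 N, if the wrist force passes 120 N, or if a joint passes its speed limit or range.

## Robot

A 6-joint arm with a two-finger parallel gripper is mounted at the origin on a cart in front of the work surface, level with it; the furniture and walls round the work are solid. World frame = base frame: x ahead of the robot, y to its left, z up, the work surface at z = 0. Lengths are in mm, angles in rad, forces in N, time in s.
With the tool pointing down it reaches from about 325 to 850 mm from the base axis. Payload 4.4 kg.
Tool frame: the origin (TCP) lies on the centre line of the jaws, within the pads' length; the fingertips stand 11 mm ahead of it and the grasp point (between the pads) lies 8 mm behind it; z points along the fingers, y is the line along which they close (so a half turn about z gives the same grasp; the last joint's range is limited). The gripper opens to 94 mm and grips with 3 to 60 N. Pads are 16 mm wide; open, the fingers measure 119 mm over their backs; the gripper's body (75 mm by 177 mm) begins 78 mm behind the grasp point.
Start: joints at [-1.458, 0.207, 1.542, -0, 1.393, -0.15], TCP at [149.919, -555.114, 216.447] pointing down, gripper open.
Joint ranges: [-2.73, 2.73], [-0.86, 2.22], [0.23, 2.46], [-1.11, 4.25], [0.08, 2.63], [-2.82, 2.82]. Speed limits (rad/s): [2.79, 2.79, 3.14, 3.14, 3.14, 3.14].

## Interface

Orientations are given as a unit quaternion [x, y, z, w].
In Python, from plant import get_obs, get_image, finish_job gives the robot as it stands. The module is installed in compiled form; this text tells all that it offers.
- The arm moves only by the shell command python3 -m handwheel 'ROWS' [OPENING]. ROWS is text: rows parted by semicolons, each of 4 numbers parted by spaces: the shift along the tool's x, y, z in units of 25 mm (1.0 is 25 mm), then the turn about the tool's z in units of 8 degrees (1.0 is 8 degrees). In form: dx dy dz spin; .... A call has 1 to 12 rows; each row shifts and turns the commanded pose from where the row before left it, along the tool's axes as they then stand; what a row does not reach is not made up. A row lasts 1/8 s, in which the tool goes at most 62.5 mm and 10.7 degrees, less where a joint would pass 70% of its speed; a pose out of reach is approached as far as the arm can. A call is refused whole if a number of a shift passes 1 or a number of a turn 1, either way. A call with a gripper value outside its range is refused whole. OPENING is the finger opening in mm, from 0 to 94, set as the call begins (- or left out, the last holds). The fingers move at their own pace and stop on an object; the grip force is fixed at half the most. Time passes only in rows, so rows that do not move let the fingers close. It gives the time, the measured TCP pose, the force, the opening and the grip force at its end, in the units of the state.
- get_obs(): the state, without advancing time (a new reading comes with each control period).
- get_image(name): name is "side" or "top" or "wrist"; returns a dict with "pixels" (400x640x3 uint8, red, green, blue), "mtx" (3x3 intrinsics, pixels), "dist_coeffs" ([k1, k2, p1, p2, k3] as OpenCV has them; the pictures are not rectified), "rvec" (rotation vector, rad) and "tvec" (3), from world to camera coordinates, as OpenCV has them. Camera axes: x right, y down, z forward; pixel columns grow to the right and rows downward; lengths in mm; the calibration is good to about 2 mm. A picture is of the moment at which its call begins. There is no depth.
- finish_job(): hands the job in; it is judged then, once.
The state is a dict: "time": time; "qpos": joint angles; "qd": joint speeds; "joint_efforts": joint torques, N m; "position": TCP position; "tcp_rot": TCP orientation; "contact_force": force on the tool from outside, world axes, zero at the start; "moment": the same for the moment, N m; "opening": finger opening in mm; "finger_force": force on a finger pad.
Only numpy, scipy, OpenCV 4.12 (cv2) and the standard library are available. Lean on these libraries where they do the work, as an engineer would, in place of code of your own. Each camera call takes 0.05 s, during which the arm holds its last target. There are 200 camera calls.

## Working session

There is one attempt and no reset: what is moved stays moved. The work goes in short steps, Python scripts to look and compute and a shell command to move; the robot and the scene stay as the last step left them, time stands still between calls to the robot, and variables do not carry over. Pictures are saved under pics/ and viewed, at most 11 in all, crops included, and the job is handed in when it is done.

```bash
mkdir -p pics; cat > h.py <<'E'
import numpy as np,cv2,pickle
from plant import get_obs,get_image
def snap(n,tag):
    d=get_image(n);pickle.dump(d,open(f'pics/{tag}.pkl','wb'))
    cv2.imwrite(f'pics/{tag}.png',d['pixels'][:,:,::-1]);return d
def load(tag): return pickle.load(open(f'pics/{tag}.pkl','rb'))
def ray(d,uv):
    R=cv2.Rodrigues(np.array(d['rvec'],float))[0];t=np.array(d['tvec'],float).ravel()
    p=cv2.undistortPoints(np.array([[uv]],float),np.array(d['mtx']),np.array(d['dist_coeffs']))[0,0]
    return -R.T@t, R.T@np.array([p[0],p[1],1])
def atz(d,uv,z):
    c,v=ray(d,uv);return c+v*(z-c[2])/v[2]
def tri(obs):
    A=np.zeros((3,3));b=np.zeros(3)
    for d,uv in obs:
        c,v=ray(d,uv);v=v/np.linalg.norm(v);P=np.eye(3)-np.outer(v,v);A+=P;b+=P@c
    return np.linalg.solve(A,b)
def proj(d,P):
    return cv2.projectPoints(np.array(P,float).reshape(-1,3),np.array(d['rvec'],float),np.array(d['tvec'],float),np.array(d['mtx']),np.array(d['dist_coeffs']))[0][:,0]
E
python3 - <<'E'
from h import *
import cv2
for n in('top','side','wrist'):
    d=snap(n,n+'0');print(n,ray(d,(320,200)))
a=[cv2.imread(f'pics/{n}0.png') for n in('top','side')]
print(get_obs())
E
```

```text
top (array([ 2.93851991e+02, -1.53905532e-01,  1.53447454e+03]), array([ 0.19191597,  0.00873187, -0.98145216]))
side (array([ -280.56570004, -1407.76209726,  1304.70354679]), array([ 0.41905361,  0.67815392, -0.60383736]))
wrist (array([ 221.99761049, -534.24068965,  383.57826882]), array([-0.24471793, -0.07580247, -0.96668718]))
{'time': 0.15, 'qpos': array([-1.45749639e+00,  2.07283108e-01,  1.54258935e+00,  1.34910504e-05,
        1.39347982e+00, -1.50512671e-01]), 'qd': array([ 0.00053767,  0.00069867, -0.00306633,  0.00039396,  0.0007952 ,
        0.00162638]), 'joint_efforts': array([ 7.50854815e-04, -3.71312714e+01, -2.81810564e+01,  6.98601035e-02,
        3.27392528e-02, -1.02407103e-04]), 'position': array([ 149.85797493, -554.52007185,  215.54138596]), 'tcp_rot': array([ 9.91312744e-01,  1.31522886e-01,  2.30067425e-05, -8.79537246e-04]), 'contact_force': array([-0.4965186 ,  1.30286708, -0.26253947]), 'moment': array([-0.01415975,  0.03066833, -0.02940458]), 'finger_force': 0.0, 'opening': 93.9408766287693}
```

View pics/top0.png

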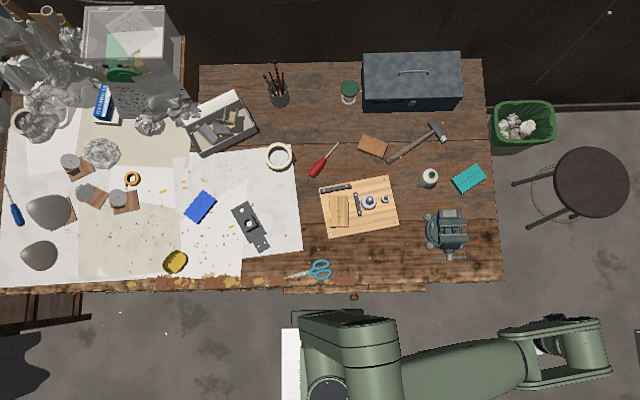

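View pics/side0.png

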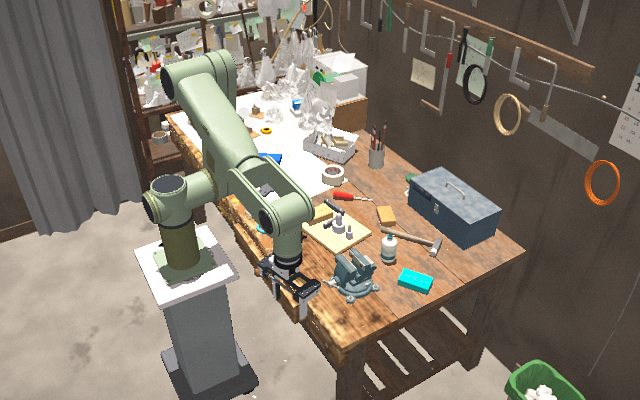

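The top view shows the fixture around (360,207), the template at (250,226) with its nose toward the upper left, the tape at (279,156), the glue at (429,178) and the cup at (176,262). The side view shows the fixture at (337,230), with the arm over the near-right end of the bench. I'll enlarge the top view next.

```bash
python3 - <<'E'
from h import *
im=cv2.imread('pics/top0.png')
c=im[165:265,220:410]
cv2.imwrite('pics/c1.png',cv2.resize(c,None,fx=4.2,fy=4.2,interpolation=cv2.INTER_CUBIC))
d=load('top0')
for n,p,z in[('tmpl',(250,226),20),('fixt',(360,207),18),('shaft',(368,201),94),('blank',(340,211),44)]:print(n,atz(d,p,z).round(0))
E
```

```text
tmpl [502. 264.  20.]
fixt [ 561. -129.   18.]
shaft [ 568. -151.   94.]
blank [544. -56.  44.]
```

View pics/c1.png

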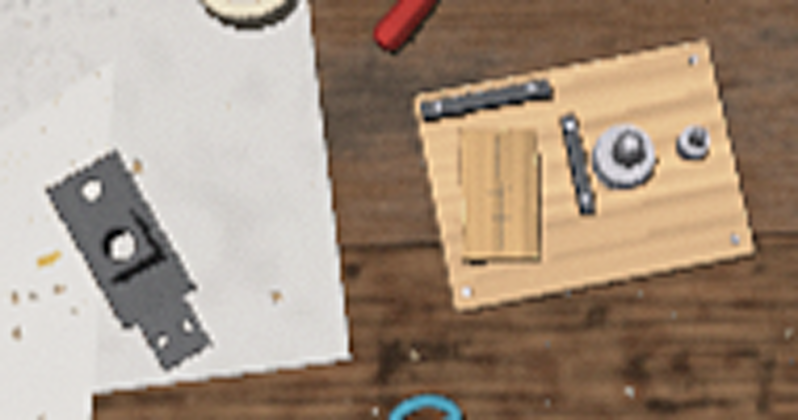

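The crop shows the base corners at about (416,98), (707,42), (752,250) and (460,310). The shaft top is at (628,147), the pin top at (697,135), the template bore at (122,245), the pin hole at (92,190) and the nose tip at (188,355). I'll move the wrist camera over the fixture.

```bash
python3 -m handwheel '0 0 -1 0;0 0 -1 0;0 0 -1 0;.96 -.76 0 0;.96 -.76 0 0;.96 -.76 0 0;.96 -.76 0 0;.96 -.76 0 0;.96 -.76 0 0;.96 -.76 0 0;.96 -.76 0 0;.96 -.76 0 0' 60
python3 -m handwheel '.96 -.76 0 0;.96 -.76 0 0;.96 -.76 0 0;.96 -.76 0 0;.96 -.76 0 0;.96 -.76 0 0;.96 -.76 0 0;.96 -.76 0 0;.96 -.76 0 0;0 0 0 0;0 0 0 0'
python3 - <<'E'
from h import *
d=snap('wrist','w1')
E
```

```text
time: 1.65
position: [314.2, -332.6, 291.1]
tcp_rot: [0.991, 0.131, -0.0, -0.0]
contact_force: [-0.4, 0.9, -0.2]
opening: 60.0
finger_force: 0.0
time: 3.02
position: [477.3, -112.6, 291.1]
tcp_rot: [0.991, 0.132, -0.0, 0.0]
contact_force: [-0.3, -0.7, 0.8]
opening: 59.9
finger_force: 0.0
```

View pics/w1.png

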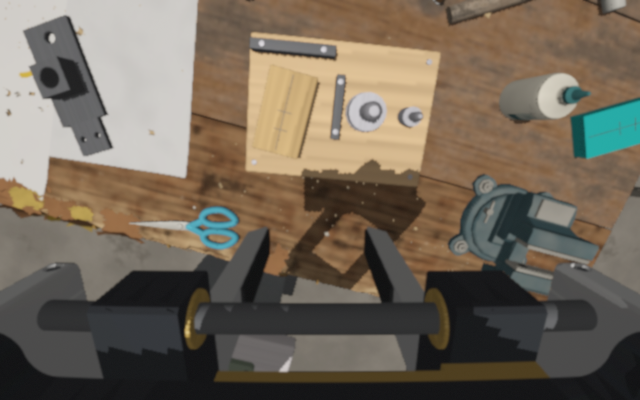

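The wrist picture shows the whole fixture (base corners near (250,32), (440,52), (420,185) and (247,170)), the blank at (285,110) and the template at (65,85). I'll zoom in on both.

```bash
python3 - <<'E'
from h import *
im=cv2.imread('pics/w1.png')
f=lambda c,s:cv2.resize(c,None,fx=s,fy=s,interpolation=cv2.INTER_CUBIC)
a=f(im[25:185,240:450],3.8);cv2.imwrite('pics/c2.png',a[:600,:800])
E
```

```text
(no output)
```

View pics/c2.png

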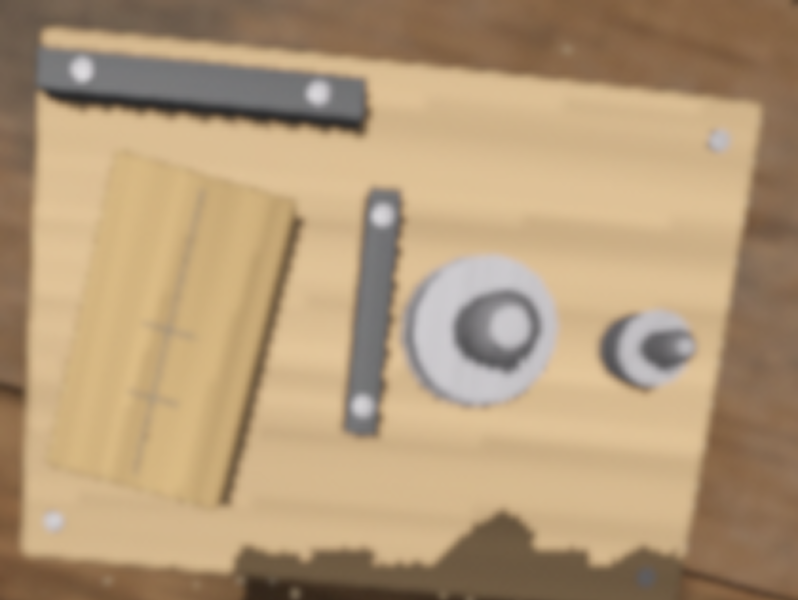

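The crop shows the base corners at (40,27), (762,104) and (22,553), the shaft shoulder at (484,330) and the shaft top at (510,327). The pin top is at (684,347), and the blank corners are at (118,150), (297,203), (222,507) and (48,465). Next I'll fit the poses.

```bash
cat > fit.py <<'E'
from h import *
from scipy.optimize import least_squares
w,t=load('w1'),load('top0')
W=lambda x,y:(240+(x+.5)/3.8-.5,25+(y+.5)/3.8-.5)
T=lambda x,y:(220+(x+.5)/4.2-.5,165+(y+.5)/4.2-.5)
def fit(model,views,x0,free_z=False):
    def pts(p,m):
        m=np.array(m,float);c,s=np.cos(p[2]),np.sin(p[2])
        return np.c_[p[0]+c*m[:,0]-s*m[:,1],p[1]+s*m[:,0]+c*m[:,1],m[:,2]+(p[3] if len(p)>3 else 0)]
    def r(p):
        o=[]
        for d,ob in views:
            o.append(((proj(d,pts(p,[model[k] for k in ob]))-np.array(list(ob.values())))*d.get('wt',1)).ravel())
        return np.concatenate(o)
    s=least_squares(r,x0,loss='soft_l1');return s.x,r(s.x).round(1)
if __name__=='__main__':
    F={'a':(90,120,18),'b':(90,-140,18),'c':(-100,-140,18),'d':(-100,120,18),'s':(0,-45,48),'S':(0,-45,94),'p':(0,-105,48),'P':(0,-105,80)}
    wo={'a':W(40,27),'b':W(762,104),'d':W(22,553),'s':W(484,330),'S':W(510,327),'p':W(655,349),'P':W(684,347)}
    to={'a':T(416,98),'b':T(707,42),'c':T(752,250),'d':T(460,310),'S':T(628,145),'P':T(699,134)}
    for x0 in([560,-110,.17],[560,-110,.17,0]):
        for v in([(w,wo),(t,to)],[(w,wo)],[(t,to)]): print('fix',*fit(F,v,x0))
    print('shaft tri',tri([(w,wo['S']),(t,to['S'])]).round(1),'pin',tri([(w,wo['P']),(t,to['P'])]).round(1))
    B={'a':(55,32,26+18),'b':(55,-32,44),'c':(-55,-32,44),'d':(-55,32,44)}
    wb={'a':W(118,150),'b':W(297,203),'c':W(222,507),'d':W(48,465)}
    print('blank',*fit(B,[(w,wb)],[540,-56,0]))
    print('blankz',*fit(B,[(w,wb)],[540,-56,0,0]))
E
python3 fit.py
```

```text
fix [ 5.69528636e+02 -1.09513763e+02  1.71012991e-01] [-0.2 -0.3  1.3 -0.3 -0.8  1.3  0.4  0.4 -0.   0.2  0.2  0.1  0.6  0.3
 -1.9 -0.7 -1.  -0.9  0.   0.4 -2.2  0.2 -0.4 -0.8 -0.8 -0.6]
fix [ 5.69688641e+02 -1.09188908e+02  1.70476765e-01] [-0.4 -0.5  1.2 -0.4 -1.1  1.1  0.2  0.3 -0.3  0.  -0.  -0.1  0.4  0.2]
fix [ 5.67909641e+02 -1.12963291e+02  1.71427141e-01] [-1.  -0.3 -0.1 -0.5  1.   0.8 -1.2  0.7  0.6 -0.3  0.3 -0.2]
fix [ 5.70055585e+02 -1.09978407e+02  1.70449956e-01 -4.08435205e+00] [ 0.9  0.2  0.6  0.1  0.1  0.5  0.3  0.2 -0.2  0.  -0.3 -0.2 -0.   0.1
 -1.7 -0.7 -1.  -0.8 -0.   0.4 -2.1  0.2 -0.4 -0.7 -0.8 -0.5]
fix [ 5.70088409e+02 -1.09605599e+02  1.70471227e-01 -3.47147518e+00] [ 0.5  0.   0.5 -0.1 -0.2  0.5  0.2  0.1 -0.4 -0.1 -0.4 -0.3 -0.1 -0. ]
fix [ 5.74420230e+02 -1.16564563e+02  1.72424261e-01 -3.50795934e+01] [ 0.1  0.1 -0.6  0.1  0.3  0.3 -0.3 -0.1  0.5 -0.2 -0.2 -0.1]
shaft tri [ 579.3 -157.9   69.7] pin [ 589.5 -218.7   58.9]
blank [ 5.47047471e+02 -4.85004750e+01  2.69178674e-03] [-0.4 -0.3  0.7 -0.7 -0.3  1.2  0.1  0.2]
blankz [ 5.47180958e+02 -4.78518175e+01  3.34846675e-03 -5.65877393e+00] [-0.2  0.2  0.2 -0.4 -0.5  0.5  0.5 -0.3]
```

```bash
cat >> h.py <<'E'
FX=[569.7,-109.3,.1705]
def fw(x,y): c,s=np.cos(FX[2]),np.sin(FX[2]);return FX[0]+c*x-s*y,FX[1]+s*x+c*y
def psi(o): q=o['tcp_rot'];return 2*np.arctan2(q[1],q[0])
def plan(x,y,z,deg):
    """spin first, then shift, in handwheel units"""
    o=get_obs();p=o['position'];a=np.radians(deg);dx,dy=x-p[0],y-p[1]
    print('q6',o['qpos'].round(2)[[0,5]],'psi',np.degrees(psi(o)).round(2),'spin',round(((np.degrees(psi(o))-deg+180)%360-180)/8,2),
     'xyz',np.round([(dx*np.cos(a)+dy*np.sin(a))/25,(dx*np.sin(a)-dy*np.cos(a))/25,(p[2]-z)/25],2))
E
python3 - <<'E'
from h import *
x,y=fw(-12,125)
plan(x,y,80,-80.23);plan(x,y,80,99.77)
E
```

```text
q6 [-0.41  0.9 ] psi 15.08 spin 11.91 xyz [-4.51 -3.19  8.45]
q6 [-0.41  0.9 ] psi 15.08 spin -10.59 xyz [4.51 3.19 8.45]
```

```bash
python3 -m handwheel '0 0 -.0 -.963;0 0 0 -.963;0 0 0 -.963;0 0 0 -.963;0 0 0 -.963;0 0 0 -.963;0 0 0 -.963;0 0 0 -.963;0 0 0 -.963;0 0 0 -.963;0 0 0 -.963' 60
python3 -m handwheel '.9 .64 .9 0;.9 .64 .9 0;.9 .64 .9 0;.9 .64 .9 0;.9 .64 .9 0;0 0 1 0;0 0 1 0;0 0 1 0;0 0 .95 0;0 0 0 0'
python3 - <<'E'
from h import *
x,y=fw(-12,125)
plan(x,y,34,99.77); d=snap('wrist','w2')
x,y=fw(-12,72);plan(x,y,34,99.77)
E
```

```text
time: 4.45
position: [477.2, -113.4, 291.5]
tcp_rot: [0.643, 0.766, -0.0, 0.0]
contact_force: [-0.1, -0.3, -0.6]
opening: 59.6
finger_force: 0.0
time: 5.7
position: [535.1, 11.4, 78.3]
tcp_rot: [0.644, 0.765, -0.001, -0.002]
contact_force: [1.0, -0.4, 0.4]
opening: 60.5
finger_force: 0.0
q6 [-0.14 -0.31] psi 99.77 spin 0.0 xyz [0.01 0.06 1.77]
q6 [-0.14 -0.31] psi 99.78 spin 0.0 xyz [-2.1   0.01  1.83]
```

```bash
python3 -m handwheel '0 .05 .9 0;0 0 .87 0;0 0 0 0;-.3 0 0 0;-.3 0 0 0;-.3 0 0 0;-.25 0 0 0;-.25 0 0 0;-.2 0 0 0;-.2 0 0 0;-.2 0 0 0;0 0 0 0'
python3 - <<'E'
from h import *
x,y=fw(-12,72);plan(x,y,34,99.77); d=snap('wrist','w3')
d=cv2.imread('pics/w3.png');cv2.imwrite('pics/v3.png',d)
E
```

```text
time: 7.25
position: [547.2, -37.5, 35.8]
tcp_rot: [0.644, 0.765, -0.0, 0.0]
contact_force: [-0.1, -0.7, 0.1]
opening: 59.9
finger_force: 0.0
q6 [-0.23 -0.4 ] psi 99.84 spin 0.01 xyz [-0.1  -0.08  0.07]
```

View pics/v3.png

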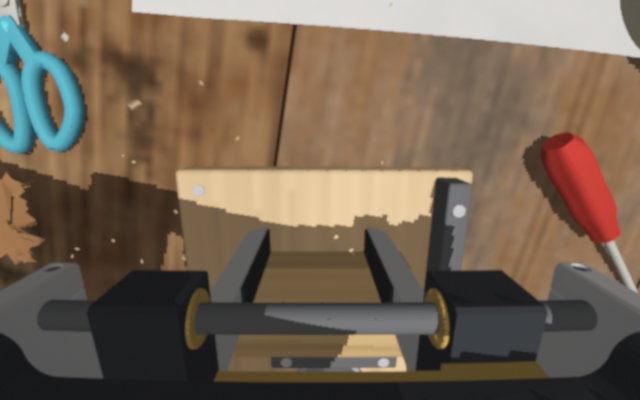

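The picture shows both fingers behind the blank's +y side at row 250, the side stop at (340,362) and the fence at (450,215) clear of the fingers. I'll press on gently until it makes contact.

```bash
python3 -m handwheel '-.08 0 0 0;-.06 0 0 0;0 0 0 0'; python3 -m handwheel '-.06 0 0 0;0 0 0 0'; python3 -m handwheel '-.06 0 0 0;0 0 0 0'
```

```text
time: 7.68
position: [547.5, -39.5, 35.8]
tcp_rot: [0.644, 0.765, 0.0, -0.001]
contact_force: [-0.7, 4.3, 1.1]
opening: 59.9
finger_force: 1.8
time: 7.92
position: [547.5, -39.6, 35.8]
tcp_rot: [0.644, 0.765, 0.001, -0.002]
contact_force: [0.3, 7.3, 0.4]
opening: 59.8
finger_force: 3.8
time: 8.18
position: [547.5, -39.7, 35.8]
tcp_rot: [0.644, 0.765, 0.002, -0.003]
contact_force: [-0.2, 11.9, 3.1]
opening: 60.1
finger_force: 5.7
```

```bash
python3 -m handwheel '.5 0 0 0;.6 0 0 0;0 0 -1 0;0 0 -1 0;0 0 -1 .9;0 0 0 .94;0 0 0 .94;0 0 0 .94;0 0 0 .94;0 0 0 .94;0 0 0 .94;0 0 0 .94'
python3 -m handwheel '0 0 0 .94;0 0 0 .94;0 0 0 .94;0 0 0 .94;0 0 0 0' 30
python3 - <<'E'
from h import *
snap('wrist','w4')
x,y=fw(-95,32);plan(x,y,34,9.77)
im=cv2.imread('pics/w4.png');cv2.imwrite('pics/v4.png',im[:360])
E
```

```text
time: 9.68
position: [543.4, -16.0, 110.9]
tcp_rot: [0.94, 0.34, -0.0, 0.0]
contact_force: [0.3, 0.8, -0.7]
opening: 60.4
finger_force: 0.0
time: 10.3
position: [543.4, -16.0, 110.9]
tcp_rot: [0.996, 0.088, -0.0, 0.0]
contact_force: [0.1, 0.3, -0.1]
opening: 29.7
finger_force: 0.0
q6 [-0.19  1.21] psi 10.09 spin 0.04 xyz [-3.4   2.58  3.08]
```

View pics/v4.png

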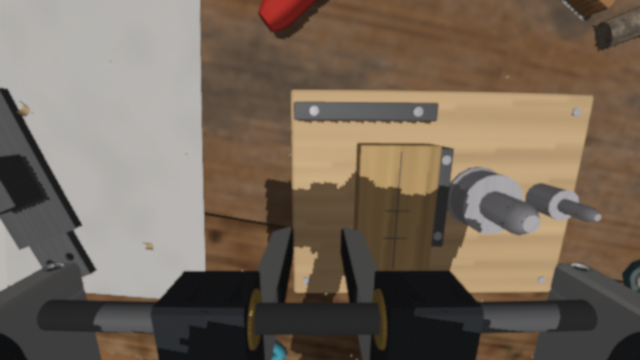

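The blank now lies flush along the side stop (right edge about column 440), with a gap to the fence of about 25 rows (122 to 145). Next is the x push.

```bash
python3 -m handwheel '-.9 0 0 .04;-.9 .6 0 0;-.8 .7 0 0;-.8 .7 0 0;0 .58 0 0;0 0 1 0;0 0 1 0;0 0 1 0;0 0 .04 0;0 0 0 0'
python3 -m handwheel '.3 0 0 0;.3 0 0 0;.25 0 0 0;.2 0 0 0;.2 0 0 0;.15 0 0 0;.15 0 0 0;.1 0 0 0;0 0 0 0'
python3 - <<'E'
from h import *
x,y=fw(-53,32);plan(x,y,34,9.77)
E
```

```text
time: 11.6
position: [471.6, -94.3, 35.6]
tcp_rot: [0.996, 0.084, 0.001, 0.0]
contact_force: [0.1, -0.8, 0.1]
opening: 30.3
finger_force: 0.0
time: 12.72
position: [510.1, -87.3, 34.8]
tcp_rot: [0.996, 0.084, -0.001, -0.0]
contact_force: [-4.3, -0.9, 2.9]
opening: 30.0
finger_force: 2.4
q6 [-0.34  1.07] psi 9.64 spin -0.02 xyz [ 0.08 -0.01  0.03]
```

```bash
python3 -m handwheel '.06 0 0 0;0 0 0 0'; python3 -m handwheel '.06 0 0 0;0 0 0 0';python3 -m handwheel '.06 0 0 0;0 0 0 0'
```

```text
time: 12.98
position: [510.2, -87.3, 34.8]
tcp_rot: [0.996, 0.084, -0.003, 0.0]
contact_force: [-9.6, -2.4, 6.5]
opening: 30.1
finger_force: 4.5
time: 13.22
position: [510.2, -87.3, 34.8]
tcp_rot: [0.996, 0.084, -0.005, 0.0]
contact_force: [-12.6, -4.1, 10.3]
opening: 29.9
finger_force: 6.4
time: 13.48
position: [510.2, -87.2, 34.7]
tcp_rot: [0.996, 0.084, -0.006, 0.0]
contact_force: [-16.3, -4.2, 14.1]
opening: 30.0
finger_force: 8.3
```

```bash
python3 -m handwheel '-.3 0 0 0;-.6 0 0 0;-.6 0 0 0;0 0 -1 0;0 0 -1 0;0 0 -1 0;0 0 -1 0;0 0 -1 0;.5 0 -1 0;0 0 0 0'
python3 - <<'E'
from h import *
snap('wrist','w5')
im=cv2.imread('pics/w5.png')
cv2.imwrite('pics/v5.png',cv2.resize(im[:230,170:560],None,fx=2,fy=2,interpolation=cv2.INTER_CUBIC))
E
```

```text
time: 14.72
position: [492.6, -91.2, 187.0]
tcp_rot: [0.996, 0.084, 0.003, 0.001]
contact_force: [-0.5, -0.2, -0.2]
opening: 29.8
finger_force: 0.0
```

View pics/v5.png

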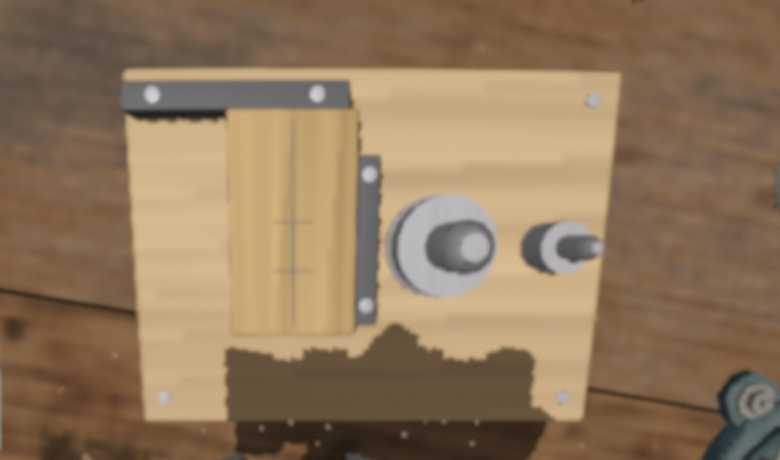

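The blank lies against the fence (top edge row 108) and the side stop (right edge column 357), and looks square. I'll refit the fixture from this picture and make a rough fit of the template from w1.

```bash
cat > fit2.py <<'E'
from fit import *
V=lambda x,y:(170+(x+.5)/2-.5,(y+.5)/2-.5)
F={'a':(90,120,18),'b':(90,-140,18),'c':(-100,-140,18),'d':(-100,120,18),'s':(0,-45,48),'S':(0,-45,94),'p':(0,-105,48),'P':(0,-105,80)}
d=load('w5')
o={'a':V(124,69),'b':V(621,72),'c':V(582,419),'d':V(146,420),'s':V(447,246),'S':V(475,246),'p':V(566,247),'P':V(597,247)}
wo={'a':W(40,27),'b':W(762,104),'d':W(22,553),'s':W(484,330),'S':W(510,327),'p':W(655,349),'P':W(684,347)}
top={k:o[k] for k in 'sSpP'}
if __name__=='__main__':
    for v in([(d,o)],[(d,top)],[(d,o),(w,wo)]):print(*fit(F,v,[569,-109,.17]))
    print(*fit(F,[(d,o)],[569,-109,.17,0]))
    for k in 'sSpP': print(k,tri([(d,o[k]),(w,wo[k])]).round(1))
    B={'a':(55,32,44),'b':(55,-32,44),'c':(-55,-32,44),'d':(-55,32,44)}
    p,r=fit(B,[(d,{'a':V(227,108),'b':V(358,108),'c':V(354,332),'d':V(232,334)})],[560,-80,.17]);print('blank',p,r)
    M={'h':(0,-60,10),'n1':(23,108,10),'n2':(-23,108,10),'t1':(35,-80,10),'t2':(-35,-80,10),'B':(0,0,40)}
    p,r=fit(M,[(w,{'h':(50,38),'n1':(82,155),'n2':(111,150),'t1':(25,24),'t2':(66,14),'B':(49,77)})],[500,260,-2.6-1.57]);print('T',p,r,np.degrees(p[2]+np.pi/2))
E
python3 fit2.py
```

```text
[ 5.70000498e+02 -1.09150046e+02  1.70699734e-01] [-1.8 -1.   1.5 -1.3  1.1  1.1 -1.7  1.3  0.1  0.1 -0.3  0.3  0.2 -0.1
  0.2  0.1]
[ 5.70351704e+02 -1.09033200e+02  1.67397111e-01] [ 0.1 -0.1 -0.4  0.1  0.1 -0.1  0.2  0.1]
[ 5.69872573e+02 -1.09172383e+02  1.70687277e-01] [-1.8 -0.8  1.4 -1.2  1.1  1.2 -1.7  1.4  0.1  0.3 -0.3  0.5  0.1  0.1
  0.2  0.3 -0.4 -0.6  1.2 -0.6 -1.   1.   0.2  0.1 -0.2 -0.1  0.  -0.2
  0.4 -0. ]
[ 5.70321325e+02 -1.10233118e+02  1.70121770e-01 -3.94088298e+00] [ 0.3 -0.1  0.6 -0.3  0.4  0.2 -0.   0.2  0.3  0.  -0.4  0.2 -0.5 -0.2
 -0.6  0. ]
s [ 577.6 -153.1   48.8]
S [ 577.8 -154.2   92.1]
p [ 587.7 -213.3   46.1]
P [ 587.7 -212.    80.8]
blank [ 5.74584570e+02 -7.60560313e+01  1.71374645e-01] [-0.7 -0.6  0.6 -0.7  0.3  1.4 -0.2  0.6]
T [513.27340658 270.48585586  -4.21352305] [ 0.3 -1.8  0.2  1.2 -1.7 -1.1 -1.6  4.8  0.8 -0.1  0.5 -0. ] -151.41708748280266
```

```bash
python3 -m handwheel '.35 -.95 0 0;.35 -.95 0 0;.35 -.95 0 0;.35 -.95 0 0;.35 -.95 0 0;.35 -.95 0 0;.35 -.95 0 0;.35 -.95 0 0;.35 -.95 0 0;.35 -.95 0 0;.35 -.95 0 0;.35 -.95 0 0' 70
python3 -m handwheel '0 0 0 -.973;0 0 0 -.973;0 0 0 -.973;0 0 0 -.973;0 0 0 -.973;0 0 0 -.973;0 0 0 -.973;0 0 0 -.973;0 0 0 -.973;0 0 0 -.973;0 0 0 -.973;0 0 0 -.973'
python3 -m handwheel '0 0 0 -.973;0 0 0 -.973;0 0 0 0'
python3 - <<'E'
from h import *
snap('wrist','w6')
im=cv2.imread('pics/w6.png');cv2.imwrite('pics/v6.png',cv2.resize(im[:320,120:520],None,fx=1.85,fy=1.85,interpolation=cv2.INTER_CUBIC))
E
```

```text
time: 16.27
position: [545.2, 208.1, 182.5]
tcp_rot: [0.996, 0.084, -0.002, 0.0]
contact_force: [-0.2, 0.3, -0.1]
opening: 70.0
finger_force: 0.0
time: 17.77
position: [545.1, 207.2, 182.5]
tcp_rot: [0.621, 0.784, -0.002, -0.001]
contact_force: [0.1, 0.8, -0.5]
opening: 69.7
finger_force: 0.0
time: 18.15
position: [545.4, 207.3, 182.9]
tcp_rot: [0.511, 0.859, -0.001, -0.001]
contact_force: [0.4, 0.3, -0.0]
opening: 70.3
finger_force: 0.0
```

View pics/v6.png

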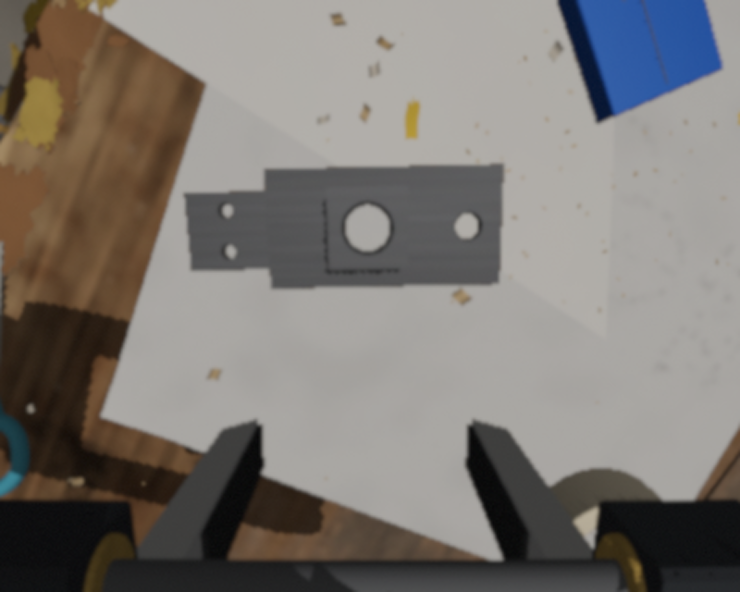

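The picture shows the template lying flat: bore rim at (367,229), pin hole at (467,226), tail corners at (503,164) and (499,283), and nose corners at (185,195) and (191,270).

```bash
cat > fit3.py <<'E'
from fit2 import *
U=lambda x,y:(120+(x+.5)/1.85-.5,(y+.5)/1.85-.5)
M={'h':(0,-60,10),'n1':(23,108,10),'n2':(-23,108,10),'t1':(35,-80,10),'t2':(-35,-80,10),'B':(0,0,40),'k1':(35,60,10),'k2':(-35,60,10)}
e=load('w6');o6={'h':U(467,226),'n1':U(185,195),'n2':U(191,270),'t1':U(503,164),'t2':U(499,283),'B':U(367.5,229),'k1':U(264,170),'k2':U(271,288)}
p,r=fit(M,[(e,o6)],[513,270,2.07]);print('T',p,r,np.degrees(p[2]))
print(*fit(M,[(e,o6)],[513,270,2.07,0]))
for k,uv in(('B',(49,77)),('h',(50,38))):print(k,tri([(e,o6[k]),(w,uv)]).round(1))
plan(p[0],p[1],25,np.degrees(p[2]))
E
python3 fit3.py
```

```text
T [512.90890238 271.70182989   2.09220632] [ 0.7 -0.  -1.  -1.  -0.1  1.   0.5 -0.3  0.5  0.7  0.  -0.2 -0.6 -0.5
 -0.2  0.8] 119.87459190766572
[512.808235   271.70417806   2.09195533  -3.09512352] [ 0.2 -0.1 -0.1 -0.9  0.6  0.7 -0.2 -0.1 -0.3  0.4 -0.  -0.2 -0.1 -0.3
  0.1  0.5]
B [513.  271.6  39.6]
h [564.  301.2   8.2]
q6 [ 0.22 -0.28] psi 118.45 spin -0.18 xyz [2.88 0.14 6.33]
```

```bash
python3 -m handwheel '.72 .04 0 -.18;.72 .03 0 0;.72 .03 0 0;.72 .03 0 0;0 0 1 0;0 0 1 0;0 0 1 0;0 0 1 0;0 0 .8 0;0 0 .8 0;0 0 0 0'
python3 -c "
from h import *
plan(512.9,271.7,25,119.87)"
```

```text
time: 19.58
position: [512.1, 272.3, 43.2]
tcp_rot: [0.499, 0.866, -0.002, -0.001]
contact_force: [-0.6, 0.2, 0.1]
opening: 70.0
finger_force: 0.0
q6 [ 0.34 -0.19] psi 120.07 spin 0.02 xyz [-0.04  0.02  0.73]
```

```bash
python3 -m handwheel '-.04 .02 .5 .02;0 0 .21 0;0 0 0 0'
python3 -m handwheel '0 0 0 0;0 0 0 0;0 0 0 0;0 0 0 0;0 0 0 0;0 0 0 0' 30
python3 -m handwheel '0 0 -.4 0;0 0 -.8 0;0 0 -1 0;0 0 -1 0;0 0 -1 0;0 0 -1 0;0 0 -1 0;0 0 0 0'
python3 -c "
from h import *
snap('wrist','w7')
x,y=fw(0,-45);print(x,y);plan(577.7,-153.5,160,9.77)"
```

```text
time: 19.95
position: [514.8, 271.5, 27.0]
tcp_rot: [0.501, 0.865, -0.0, -0.0]
contact_force: [-0.0, 0.3, -0.1]
opening: 69.9
finger_force: 0.0
time: 20.7
position: [513.7, 270.7, 27.3]
tcp_rot: [0.501, 0.866, -0.001, -0.001]
contact_force: [-3.8, -2.9, 5.9]
opening: 44.1
finger_force: 30.0
time: 21.7
position: [517.4, 272.5, 186.0]
tcp_rot: [0.501, 0.865, 0.003, 0.003]
contact_force: [1.2, -0.7, -3.6]
opening: 43.6
finger_force: 30.0
577.3353804126956 -153.64750236432064
q6 [ 0.34 -0.18] psi 119.88 spin 13.76 xyz [-0.46 17.19  0.95]
```

```bash
python3 -m handwheel '0 0 0 .5;0 0 0 .9;0 0 0 .98;0 0 0 .98;0 0 0 .98;0 0 0 .98;0 0 0 .98;0 0 0 .98;0 0 0 .98;0 0 0 .98;0 0 0 .98;0 0 0 .98'
python3 -m handwheel '0 0 0 .98;0 0 0 .98;0 0 0 .6;0 0 0 0'
python3 -c "
from h import *
plan(576.1,-153.7,160,9.77)"
```

```text
time: 23.25
position: [513.9, 271.1, 180.2]
tcp_rot: [0.966, 0.259, -0.002, 0.0]
contact_force: [-0.2, -0.3, -4.1]
opening: 43.7
finger_force: 30.0
time: 23.75
position: [514.0, 271.1, 180.5]
tcp_rot: [0.996, 0.086, -0.001, 0.0]
contact_force: [-0.2, -0.8, -4.7]
opening: 43.9
finger_force: 30.0
q6 [0.34 1.74] psi 9.85 spin 0.01 xyz [-0.44 17.17  0.82]
```

```bash
python3 -m handwheel '-.02 .5 0 0;-.02 .9 0 0;-.02 .93 0 0;-.02 .93 0 0;-.02 .93 0 0;-.02 .93 0 0;-.02 .93 0 0;-.02 .93 0 0;-.02 .93 0 0;-.02 .93 0 0;-.02 .93 0 0;-.02 .93 0 0'
python3 -m handwheel '-.02 .93 0 0;-.02 .93 0 0;-.02 .93 0 0;-.02 .93 0 0;-.02 .93 0 0;-.02 .93 0 0;-.02 .6 0 0;-.02 .3 0 0;0 0 .4 0;0 0 .4 0;0 0 0 0;0 0 0 0'
python3 - <<'E'
from h import *
snap('wrist','w8')
plan(576.1,-153.7,120,9.77)
im=cv2.imread('pics/w8.png');cv2.imwrite('pics/v8.png',im)
E
```

```text
time: 25.25
position: [554.2, 5.3, 181.9]
tcp_rot: [0.996, 0.086, -0.0, 0.0]
contact_force: [0.3, 0.2, -3.8]
opening: 43.6
finger_force: 30.0
time: 26.75
position: [578.2, -152.9, 162.0]
tcp_rot: [0.996, 0.086, -0.0, -0.0]
contact_force: [-0.1, -0.3, -4.3]
opening: 43.5
finger_force: 30.0
q6 [-0.4  1. ] psi 9.83 spin 0.01 xyz [-0.1   0.01  1.7 ]
```

View pics/v8.png

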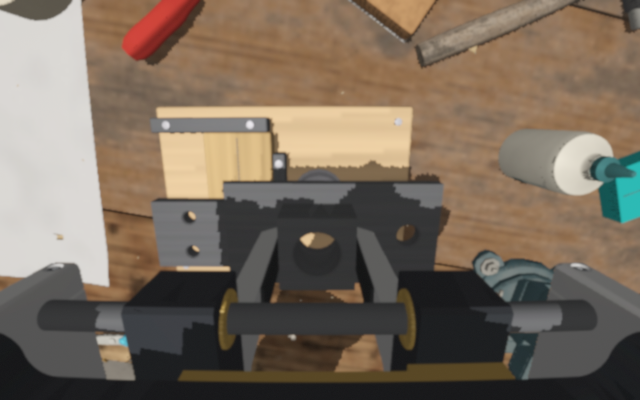

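The template is held level over the fixture: bore rim around (317,239), pin hole at (406,232), nose at left over the blank. I'll check where the bore really is relative to the tool.

```bash
python3 - <<'E'
from h import *
d=load('w8');g=cv2.cvtColor(d['pixels'],cv2.COLOR_RGB2GRAY)
b=atz(d,(317,239),174.7);h=atz(d,(406,232.5),144.7)
print(b,h,np.degrees(np.arctan2(*(b-h)[[1,0]])),np.hypot(*(b-h)[:2]))
for v in range(214,266,3): print(v,g[v,284:352:3])
E
```

```text
[ 589.23641061 -150.13720593  174.7       ] [ 591.62627358 -209.21674437  144.7       ] 92.31644409788333 59.12785559290813
214 [44 44 45 44 44 44 44 45 44 48 45 45 44 44 45 46 45 45 44 43 43 43 42]
217 [47 47 48 46 47 47 46 46 47 47 47 46 46 47 46 46 47 46 47 47 46 46 46]
220 [55 54 54 55 54 54 55 54 54 54 54 54 54 54 54 53 54 53 53 53 53 53 53]
223 [55 55 54 55 54 54 54 54 55 54 54 54 54 54 55 55 55 54 55 54 54 54 53]
226 [54 53 54 54 54 54 54 54 54 54 54 54 53 53 53 54 53 54 54 53 53 53 53]
229 [53 52 53 53 53 53 53 53 52 52 52 53 52 52 51 52 52 52 52 52 53 51 52]
232 [ 54  54  53  54  54  53  54  55  76 107  76  76  69  62  54  53  53  53
  52  53  53  53  53]
235 [ 54  55  55  54  54  54  78 160 191 196 146 100  99  99  93  76  54  53
  53  53  52  53  53]
238 [ 54  55  54  54  54  78 186 200 201 193 119 102 102 102 102 102  88  53
  54  54  53  53  53]
241 [ 54  54  54  53  50  53 160 201 202 155 103 103 102 103 103 102  83  44
  51  53  53  53  53]
244 [ 52  53  52  51  44  43  60 161 178 113 103 103 103 103 101  78  46  42
  46  52  52  53  52]
247 [53 53 52 48 41 42 44 50 74 80 92 95 93 78 57 43 44 41 41 51 53 52 53]
250 [52 53 52 46 41 40 43 45 43 43 43 45 44 44 44 45 42 40 40 48 52 51 52]
253 [53 52 53 45 42 42 40 42 44 45 44 44 44 45 43 42 41 41 41 47 52 52 52]
256 [52 52 52 45 42 43 42 43 43 43 43 44 44 43 43 43 41 42 41 47 52 52 52]
259 [53 53 52 48 42 43 43 42 42 43 43 44 44 43 42 42 42 42 41 50 52 51 52]
262 [53 54 54 52 44 43 43 42 42 42 44 44 43 42 42 43 43 42 45 51 53 53 53]
265 [54 53 53 53 48 43 43 43 43 42 43 42 42 43 43 42 42 43 49 53 53 53 52]
```

```bash
python3 - <<'E'
from h import *
d=load('w8');g=cv2.cvtColor(d['pixels'],cv2.COLOR_RGB2GRAY)
b=atz(d,(316.7,254),174.7)
for v in range(218,250,2): print(v,g[v,390:424:2])
o=get_obs();p=o['position'];print(b,p,b-p)
for dz in(-2,0,2):print(proj(d,[[577.3-0,-153.6,174.7+dz]]))
h=atz(d,(406,232.5),144.7);print(h,np.degrees(np.arctan2(*(b-h)[[1,0]])),np.hypot(*(b-h)[:2]))
plan(576.1,-153.7,120,9.77)
E
```

```text
218 [53 53 53 53 53 53 53 53 53 52 53 53 53 54 53 53 53]
220 [52 53 52 53 53 54 53 53 53 53 53 54 54 53 52 53 53]
222 [52 53 53 53 53 53 53 53 53 53 53 53 53 53 52 53 52]
224 [53 53 52 53 53 52 54 54 62 61 52 52 51 52 52 53 53]
226 [53 54 54 54 54 61 76 67 70 69 57 56 50 49 52 53 53]
228 [54 54 54 54 61 86 93 70 57 58 57 57 52 44 50 54 55]
230 [54 53 54 56 79 96 91 65 54 55 56 57 54 41 46 52 54]
232 [52 52 53 63 92 98 90 63 54 53 56 57 50 40 43 50 52]
234 [ 51  52  52  72  99 100  90  61  55  55  56  56  45  40  43  48  52]
236 [ 53  52  53  76 101 102  90  58  55  55  54  50  43  41  44  49  52]
238 [ 52  53  52  67  94 101  89  57  53  53  48  43  42  41  47  51  53]
240 [53 53 53 53 61 75 72 51 48 46 44 42 42 44 49 53 53]
242 [52 53 53 51 49 46 46 45 44 44 44 42 44 49 51 53 52]
244 [53 53 53 52 51 49 46 45 44 44 45 47 49 51 52 53 53]
246 [52 51 51 52 52 52 50 49 48 48 49 51 51 52 52 51 52]
248 [52 52 52 53 52 52 53 52 52 52 52 52 53 53 52 53 52]
[ 580.30785586 -151.52213641  174.7       ] [ 578.44608732 -153.10507059  162.38476437] [ 1.86176853  1.58293418 12.31523563]
[[319.38447269 257.83803549]]
[[319.4143646  259.40197398]]
[[319.44493514 261.00158756]]
[ 591.62627358 -209.21674437  144.7       ] 101.09922126467379 58.79433958713059
q6 [-0.4  1. ] psi 9.83 spin 0.01 xyz [-0.1   0.01  1.7 ]
```

```bash
python3 -m handwheel '-.12 .04 .4 0;0 0 .5 0;0 0 .5 0;0 0 .3 0;0 0 .2 0;0 0 0 0'
python3 -m handwheel '0 0 .2 0;0 0 .2 0;0 0 0 0'
python3 -c "
from h import *
o=get_obs();print(o['moment']);plan(575.5,-154.7,75.3,9.77)"
```

```text
time: 27.55
position: [575.3, -154.8, 114.2]
tcp_rot: [0.996, 0.085, -0.0, -0.0]
contact_force: [-1.0, 0.7, -4.4]
opening: 43.5
finger_force: 30.0
time: 27.92
position: [575.0, -154.7, 104.1]
tcp_rot: [0.996, 0.085, -0.001, -0.0]
contact_force: [0.2, 0.6, -3.4]
opening: 43.9
finger_force: 30.0
[ 0.04190614  0.03335451 -0.02128029]
q6 [-0.41  0.99] psi 9.8 spin 0.0 xyz [0.02 0.   1.15]
```

```bash
python3 -m handwheel '0 0 .2 0;0 0 .15 0;0 0 0 0'
python3 -m handwheel '0 0 .2 0;0 0 .2 0;0 0 0 0'
python3 -c "
from h import *
o=get_obs();print(o['moment']);plan(575.5,-154.7,75.3,9.77)"
```

```text
time: 28.3
position: [575.0, -154.8, 95.3]
tcp_rot: [0.996, 0.085, -0.001, -0.0]
contact_force: [-0.2, 0.9, -4.0]
opening: 44.0
finger_force: 30.0
time: 28.68
position: [574.8, -154.7, 85.1]
tcp_rot: [0.996, 0.085, -0.001, -0.0]
contact_force: [-0.2, 0.1, -3.9]
opening: 43.9
finger_force: 30.0
[-0.00850164 -0.00354146  0.03720172]
q6 [-0.41  0.99] psi 9.8 spin 0.0 xyz [0.03 0.01 0.39]
```

No contact force so far, and both holes have passed over the tapers. I'll seat it now.

```bash
python3 -m handwheel '0 0 .2 0;0 0 .12 0;0 0 0 0'
python3 -m handwheel '0 0 .06 0;0 0 .06 0;0 0 0 0'
python3 -m handwheel '0 0 .06 0;0 0 0 0'
```

```text
time: 29.05
position: [575.1, -154.8, 77.5]
tcp_rot: [0.996, 0.085, -0.0, -0.0]
contact_force: [-0.2, -0.0, -4.4]
opening: 43.8
finger_force: 30.0
time: 29.42
position: [575.6, -155.0, 75.4]
tcp_rot: [0.996, 0.085, 0.0, 0.0]
contact_force: [-0.5, 0.9, -1.4]
opening: 43.6
finger_force: 30.0
time: 29.68
position: [575.7, -155.0, 75.4]
tcp_rot: [0.996, 0.085, 0.0, 0.0]
contact_force: [-4.8, 1.6, 7.1]
opening: 44.0
finger_force: 30.0
```

```bash
python3 -m handwheel '0 0 -.05 0;0 0 0 0;0 0 0 0;0 0 0 0;0 0 0 0' 57
python3 -m handwheel '0 0 -.3 0;0 0 -.6 0;0 0 -1 0;0 0 -1 0;0 0 -1 0;0 0 -1 0;-1 0 -1 0;-1 0 -1 0;-1 0 -.5 0;-1 0 0 0;0 0 0 0'
python3 - <<'E'
from h import *
snap('wrist','w9')
im=cv2.imread('pics/w9.png');cv2.imwrite('pics/v9.png',cv2.resize(im[30:260,130:530],None,fx=2,fy=2,interpolation=cv2.INTER_CUBIC))
E
```

```text
time: 30.3
position: [575.4, -154.9, 74.6]
tcp_rot: [0.996, 0.085, -0.0, -0.0]
contact_force: [0.5, -0.6, -0.5]
opening: 56.8
finger_force: 0.0
time: 31.68
position: [476.4, -172.2, 261.3]
tcp_rot: [0.996, 0.085, 0.001, 0.001]
contact_force: [0.2, 0.5, -0.6]
opening: 56.9
finger_force: 0.0
```

View pics/v9.png

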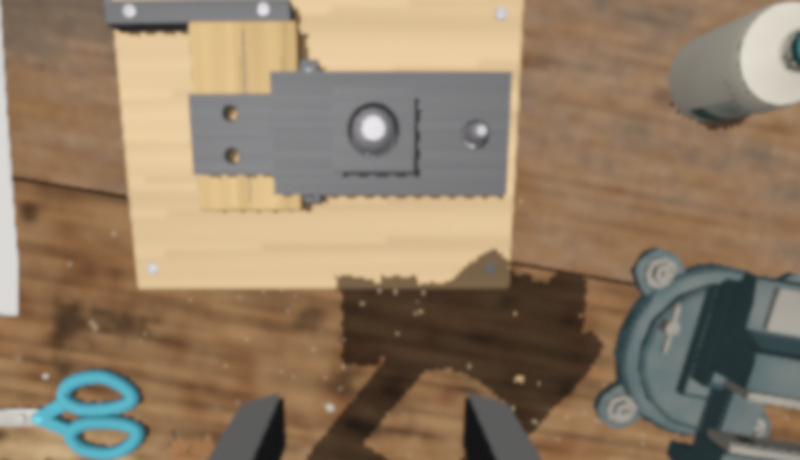

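The template is seated: the shaft shows in the bore at (372,128), the pin is in its hole at (477,132), and the nose is over the blank. The blank is still against the fence (row 20) and the stop. The force onset came at a template underside height of about 48 mm, which matches the shoulders, so I'll hand it in.

```bash
python3 -c "
from plant import finish_job
print(finish_job())"
```

```text
the job is handed in; nothing more can be done
None
```

I handed the job in after about 32 s of robot time: the blank is against both stops, the template is seated over the shaft and pin and released, and the arm never went near the tape, glue bottle or cup.

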